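# Load a blank carrier through the spring gate of the loading lane

### The arm

A 6-joint arm with a two-finger parallel gripper is mounted at the origin on the work surface. World frame = base frame: x ahead of the robot, y to its left, z up, the work surface at z = 0. Lengths are in m, angles in rad, forces in N, time in s.
With the tool pointing down it reaches from about 0.375 to 0.975 m from the base axis. Payload 3.8 kg.
Tool frame: the origin (TCP) lies midway between the tips of the shut fingers; the grasp point (between the pads) lies 19 mm behind it; y points along the fingers, z is the direction in which the jaws open and shut, and the axes are right-handed (so a half turn about y gives the same grasp; the last joint's range is limited). The gripper opens to 85 mm and grips with 20 to 120 N. Pads are 22 mm wide; open, the fingers measure 114 mm over their backs; the gripper's body (76 mm by 85 mm) begins 54 mm behind the grasp point. The pads swing forward as they close: fully open they stand 13 mm farther back than shut.
Start: joints at [1.084, 0.264, 1.604, -0, 1.274, -0.037], TCP at [0.293, 0.608, 0.231] pointing down, gripper open.
Joint ranges: [-2.63, 2.63], [-0.94, 2.18], [0.31, 2.57], [-1.31, 4.45], [0, 2.66], [-2.55, 2.55]. Speed limits (rad/s): [2.57, 2.57, 3.14, 3.14, 3.14, 3.14].

### API

Orientations are given as a unit quaternion [w, x, y, z].
In Python, from rig import get_state, get_image, close_job gives the robot as it stands.
- The arm moves only by the tool apply_moves, never from a script. Its argument "rows" is a list of rows, each a list of 7 numbers: the shift along the tool's x, y, z in mm, then the turn, a rotation vector about the tool's x, y, z in degrees, then the closure, from 0 (fully open) to 1 (shut). In form: [[x, y, z, rx, ry, rz, gripper], ...]. A call has 1 to 12 rows; each row is the pose to reach, as a shift and turn from the pose commanded when the call began, along the tool's axes at that moment; what a row does not reach only later rows make up. A row lasts 1/12 s, in which the tool goes at most 41.7 mm and 7.16 degrees, less where a joint would pass 70% of its speed; a pose out of reach is approached as far as the arm can. A call with a gripper value outside its range is refused whole. The fingers move at their own pace and stop on an object; the grip force is fixed at half the most. Time passes only in rows, so rows that repeat a pose let the fingers close. It gives the time, the measured TCP pose, the force and the opening at its end, in the units of the state.
- get_state(): the state, without advancing time (a new reading comes with each control period).
- get_image(name): name is "scene" or "top" or "wrist"; returns a dict with "color" (400x640x3 uint8, blue, green, red), "z_map" (400x640 float32, m along the optical axis (not along the pixel's ray), 0 where there is no reading), "vfov" (degrees; the focal length in pixels is half the picture's height over the tangent of half this angle, whatever the lens; pixels are square), "cx", "cy" (the principal point, pixels), "D" ([k1, k2, p1, p2, k3] as OpenCV has them; the pictures are not rectified), "world_from_camera" (4x4, takes a point from camera to world coordinates). Camera axes: x right, y down, z forward; pixel columns grow to the right and rows downward; lengths in m; the calibration is good to about 2 mm. A picture is of the moment at which its call begins.
- close_job(): hands the job in, once; it reports no verdict.
The state is a dict: "time": time; "q": joint angles; "qd": joint speeds; "joint_efforts": joint torques, N m; "ee_pos": TCP position; "tool_rot": TCP orientation; "ft_force": force on the tool from outside, world axes, zero at the start; "moment": the same for the moment, N m; "grip_width": opening from 0.0 (shut) to 1.0 (fully open).
Only numpy, scipy, OpenCV 4.12 (cv2) and the standard library are available. Lean on these libraries where they do the work, as an engineer would, in place of code of your own. Each camera call takes 0.05 s, during which the arm holds its last target. There are 200 camera calls.

### The job

Put the blank carrier into the open mouth of the loading lane, rounded nose with the fin's front edge first, and slide it along the lane floor so that the carrier itself pushes the spring gate open and passes right through. Push it fully home against the spring buffer at the end and hold it there for a moment with the buffer squeezed about 3 mm (some 12 N, never 18 N or more), then ease off, let go and leave it standing at the end of the lane with the gate shut behind it. Do not jam it hard against the lane or the gate on the way, and leave the jar, the disc and the brush alone.

Things in the scene. Friction and masses are not known exactly. Their poses are not given: they have to be found in the camera images.
- carrier: Blank carrier, a loose sled of 0.2 to 0.45 kg, standing on the bench. Grey plastic base 76 long (its x) x 46 wide (y) x 14 mm high, both ends rounded at 23 mm radius; a white ceramic block (18 x 14 x 16 mm) on it each side of the grip fin, block tops 30 mm up. Origin: centre of the underside; +x points to the nose, z up.
- fin (a point): Grip point on the carrier's upright aluminium fin, 61 mm straight above the carrier's origin. The fin is 12 mm thick (y), runs from x = -30 to +38 mm of the carrier (its front edge flush with the nose), and its top is 74 mm above the underside. Take it here from above, fingertips at least 40 mm above the underside.
- lane: Fixed white lane, open above. Its x is the pushing direction, z up; origin on the bench under the middle of the shut gate. Floor 4 mm thick, x = -105 to 222 mm; side walls 40 mm high, inner faces at y = +-29 mm. Open mouth at x = -105 mm, lips flare to x = -125, y = +-42 mm. Keep the carrier within 3 mm of the centre line while it passes the gate.
- nose (a point): Middle of the fin's front edge on the carrier, 38 mm ahead of and 56 mm above the carrier's origin: the spot that meets the buffer.
- mouth (a point): Point on the lane floor (4 mm above the bench), centre line, 62 mm before the gate (lane x = -62 mm): where the carrier's origin can be set down, nose towards the gate.
- bay (a point): Point on the lane floor, centre line, 100 mm past the gate: the nearest place of the carrier's origin when it first meets the buffer. The grey block with the buffer is clamped anywhere along 20 mm, so first touch comes with the origin 100 to 120 mm past the gate. The block's place is not measured: find it by feel.
- gate (a joint): Spring gate in rad: dark steel flap 52 wide x 30 high x 4 mm, 7 to 37 mm above the bench, hinged upright at lane x = 0, y = +27 mm. 0 = shut across the lane; swings only to the lane's +x, up to 1.7, against a spring of 0.06 N m (shut) to 0.12 N m (1.5 rad), about 2 to 5 N at the carrier's nose. It shuts by itself once the carrier's origin is 92 mm past the gate.
- buffer (a joint): Squeeze in m of the spring buffer at the lane's end: a black rubber pad, 18 mm diameter, on the centre line 60 mm above the bench, facing the mouth; it meets the front edge of the carrier's fin. 0 = free; grows as it is pushed along the lane's +x; 4 N per mm, damped, 10 mm travel. 4.5 mm (18 N) is too much.
- jar: Bystander: closed amber jar, 52 mm diameter, 70 mm high; origin at the centre of its underside.
- disc: Bystander: white ceramic disc lying flat, 98 mm diameter, 18 mm thick; origin at the centre of its underside.
- brush: Bystander: hand brush lying flat on the bench; origin at the underside, x along its length.

How it is judged:
By the outcome, as a careful person would: the job done as asked, in the order asked, and still so for the second after the job is handed in, with the robot touching nothing.
It also fails if it takes over 54 s, if anything falls off the work surface, if the arm or the gripper's body presses on something with over 40 N, if the wrist force passes 120 N, or if a joint passes its speed limit or range.

## Working session

There is one attempt and no reset: what is moved stays moved. The work goes in short steps, Python scripts to look and compute and a tool call to move; the robot and the scene stay as the last step left them, time stands still between calls to the robot, and variables do not carry over. Pictures are saved under pics/ and viewed, about 8 in all and at most 12, crops included, and the job is handed in when it is done.

Besides the shell and the picture viewer there is one more tool, called as a command line: name --pt "numbers of a row" for each row, then --argument value for the rest. apply_moves: Moves the arm, as the interface text tells. Its arguments: {"type":"object","properties":{"rows":{"type":"array"}},"required":["rows"]}

```bash
mkdir -p pics; ls; cat > h.py <<'E'
import numpy as np, cv2
from rig import get_state, get_image
def K(im):
    h=im["color"].shape[0]; f=h/2/np.tan(np.radians(im["vfov"])/2)
    return np.array([[f,0,im["cx"]],[0,f,im["cy"]],[0,0,1]])
def cloud(im):
    h,w=im["z_map"].shape
    u,v=np.meshgrid(np.arange(w),np.arange(h))
    p=np.stack([u,v],-1).reshape(-1,1,2).astype(np.float64)
    n=cv2.undistortPoints(p,K(im),np.array(im["D"],float)).reshape(h,w,2)
    z=im["z_map"].astype(float)
    c=np.dstack([n[...,0]*z,n[...,1]*z,z,np.ones_like(z)])
    P=(c@np.array(im["world_from_camera"]).T)[...,:3]
    P[z==0]=np.nan
    return P
E
python3 - <<'E'
from h import *
s=get_state(); print(s)
for n in ["scene","top"]:
    im=get_image(n); cv2.imwrite(f"pics/{n}0.png",im["color"]); np.savez(f"{n}0.npz",P=cloud(im),c=im["color"])
    print(n,im["vfov"],im["D"],np.round(im["world_from_camera"],3).tolist())
E
```

```text
pics
{'time': 0.0, 'q': array([ 1.08407161e+00,  2.64818158e-01,  1.60540075e+00, -1.63100123e-05,
        1.27369720e+00, -3.68775963e-02]), 'qd': array([-0.00037926,  0.00040159,  0.00062462, -0.00049808,  0.00037502,
        0.00049158]), 'joint_efforts': array([ 3.93174778e-04, -5.15101647e+01, -3.67311394e+01, -2.00368372e-04,
        1.27801899e-02, -2.23506180e-05]), 'ee_pos': array([0.29315288, 0.60719084, 0.22990379]), 'tool_rot': array([-0.6885006 ,  0.69009039, -0.15791286,  0.15749829]), 'ft_force': array([-0.52609778, -0.23273299, -0.04247069]), 'moment': array([-0.00555307, -0.00921787,  0.02087767]), 'grip_width': 0.9977816235108835}
scene 47.38938351103852 [-0.11912551  0.          0.          0.          0.        ] [[0.881, 0.257, -0.396, 0.974], [0.472, -0.487, 0.734, -0.747], [-0.004, -0.834, -0.551, 0.61], [0.0, 0.0, 0.0, 1.0]]
top 51.792995149544645 [-0.05224379  0.          0.          0.          0.        ] [[-0.005, -1.0, 0.022, 0.573], [-1.0, 0.005, 0.002, -0.063], [-0.002, -0.022, -1.0, 0.984], [0.0, 0.0, 0.0, 1.0]]
```

View pics/top0.png

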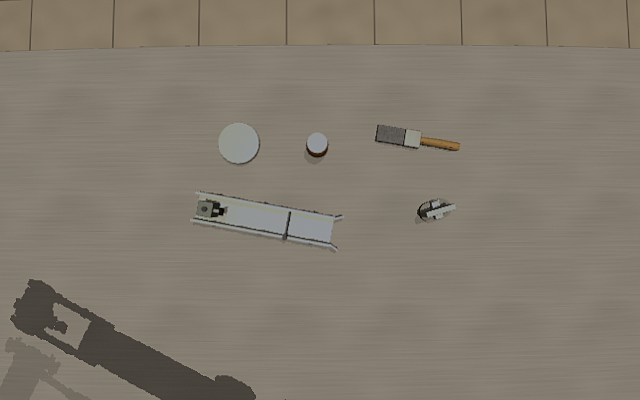

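View pics/scene0.png

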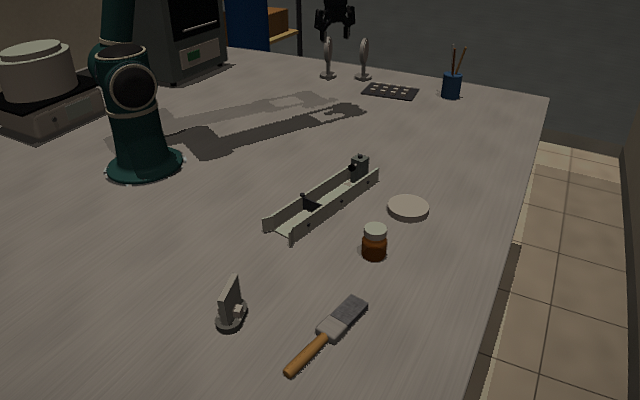

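The top view shows the carrier at about (436,210), the lane mouth at (337,230), the gate at (288,224) and the buffer block at (207,209). The jar is at (317,145), the disc at (239,143) and the brush at (418,138). Next I'll fit the carrier and lane in the point cloud.

```bash
python3 - <<'E'
from h import *
for n in ["top","scene"]:
    d=np.load(n+"0.npz"); P=d["P"].reshape(-1,3)
    P=P[~np.isnan(P[:,0])]
    if n=="top": D=np.load("top0.npz")["P"]; print("px pos carr,gate,buf,mouth",[D[v,u].round(3).tolist() for u,v in [(436,210),(288,224),(205,209),(330,230)]]); ctr=D[210,436,:2]; lc=D[222,265,:2]
    C=P[np.linalg.norm(P[:,:2]-ctr,axis=1)<.09]
    print(n,"carrier zhist",np.histogram(C[:,2],bins=np.arange(-.005,.086,.005))[0])
    for lo,hi,nm in [(.066,.085,"fintop"),(.009,.018,"base"),(.026,.034,"blocks"),(.04,.085,'finall')]:
        Q=C[(C[:,2]>lo)&(C[:,2]<hi)]
        if len(Q)<4: continue
        r=cv2.minAreaRect((Q[:,:2]*1000).astype(np.float32)); print(nm,len(Q),"z",Q[:,2].mean().round(4),"rect",np.round(r[0],1),np.round(r[1],1),round(r[2],1), "mean",Q.mean(0).round(4))
    L=P[(np.linalg.norm(P[:,:2]-lc,axis=1)<.22)]
    W=L[(L[:,2]>.034)&(L[:,2]<.046)]
    r=cv2.minAreaRect((W[:,:2]*1000).astype(np.float32));print("wall tops",len(W),np.round(r[0],1),np.round(r[1],1),r[2])
    A=L[(L[:,2]>.036)&(L[:,2]<.044)]
    np.savez(n+"L.npz",L=L,C=C)
E
python3 - <<'E'
import cv2,numpy as np
a=cv2.imread('pics/top0.png')
b=np.hstack([cv2.resize(a[170:270,400:480],None,fx=5,fy=5,interpolation=2),cv2.resize(a[180:260,185:350],None,fx=2.4,fy=5,interpolation=2)[:,:]]) if 0 else cv2.resize(a[180:255,400:470],None,fx=6,fy=6,interpolation=2)
s=cv2.imread('pics/scene0.png')
c=cv2.resize(s[265:340,205:260],None,fx=6,fy=6,interpolation=2)
cv2.imwrite('pics/crop0.png',np.hstack([b,c]))
E
```

```text
px pos carr,gate,buf,mouth [[0.57, -0.32, 0.076], [0.539, 0.012, 0.013], [0.575, 0.19, 0.079], [0.524, -0.087, 0.005]]
top carrier zhist [2106 1666   22  166   61   11   54   45    3    9    9    5   10   11
    7  132   36    0]
fintop 173 z 0.0735 rect [ 570.9 -332.2] [11.8 68.3] 16.2 mean [ 0.5707 -0.3315  0.0735]
base 223 z 0.0138 rect [ 570.7 -335.5] [46.1 75.9] 10.0 mean [ 0.5724 -0.3325  0.0138]
blocks 98 z 0.0295 rect [ 572.6 -326.5] [54.7 40. ] 81.5 mean [ 0.5723 -0.3322  0.0295]
finall 219 z 0.0693 rect [ 570.8 -331.8] [12.  69.2] 16.2 mean [ 0.5709 -0.3292  0.0693]
wall tops 904 [626.8  43.8] [346.  229.4] 78.22543334960938
scene carrier zhist [1177 3411   67  225  163   61   98   87   47   53   54   49   52   52
   56  160   79    0]
fintop 285 z 0.0733 rect [ 571.4 -333.7] [13.4 69.3] 14.6 mean [ 0.5733 -0.3373  0.0733]
base 381 z 0.0143 rect [ 578.8 -339.8] [71.5 47.6] 72.3 mean [ 0.5814 -0.3487  0.0143]
blocks 154 z 0.0299 rect [ 577.1 -335.6] [61.7 36.9] 73.0 mean [ 0.5813 -0.3386  0.0299]
finall 555 z 0.0634 rect [ 571.4 -333.8] [13.4 69.5] 14.6 mean [ 0.5753 -0.3397  0.0634]
wall tops 940 [554.   40.7] [226.9 318.9] 17.045238494873047
```

View pics/crop0.png

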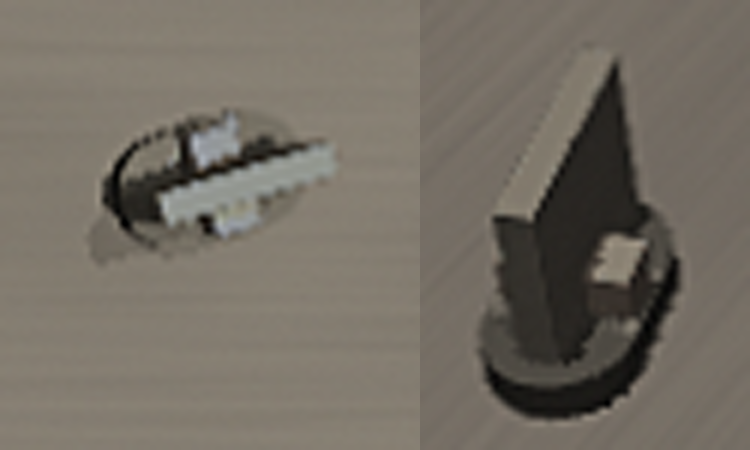

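```bash
cat > fit.py <<'E'
from h import *
def lane(L,verbose=1):
    # rough axis then refine from wall-top points
    o=np.array([.540,.012]); d=np.array([.16,.987])
    for it in range(8):
        d=d/np.linalg.norm(d); n=np.array([-d[1],d[0]])   # n = lane +y
        q=L[:,:2]-o; s=q@d; t=q@n
        w=(L[:,2]>.036)&(L[:,2]<.044)&(abs(t)>.022)&(abs(t)<.040)&(s>-.095)&(s<.20)
        a=w&(t>0); b=w&(t<0)
        pa=np.polyfit(s[a],t[a],1); pb=np.polyfit(s[b],t[b],1)
        m=(pa+pb)/2; d=d+m[0]*n; o=o+m[1]*n
    if verbose: print("walls",a.sum(),b.sum(),"slopes",pa,pb,"t-ranges",np.percentile(t[a],[2,50,98]).round(4),np.percentile(t[b],[2,50,98]).round(4))
    return o,d,n
E
python3 - <<'E'
from fit import *
for N in ["top","scene"]:
    D=np.load(N+"L.npz"); L=D["L"]; C=D["C"]
    o,d,n=lane(L); q=L[:,:2]-o; s=q@d; t=q@n; z=L[:,2]
    f=(abs(t)<.024)&(z>.001)&(z<.008); fl=f&(s<-.05)
    print(N,"o",o.round(4),"dir deg from x",np.degrees(np.arctan2(d[1],d[0])).round(2),"floor s",np.percentile(s[f&(z>.0025)],[0.5,99.5]).round(4),"z floor",np.median(z[fl]).round(4))
    w=(abs(abs(t)-.031)<.004)&(z>.036)&(z<.044); print("wall s ext",np.percentile(s[w],[0,1,99,100]).round(4))
    b=(abs(t)<.024)&(z>.03)&(z<.040)&(s<.1); print("gate top s",np.sort(s[b]).round(3)[::max(1,b.sum()//8)],"t",t[b].min().round(3),t[b].max().round(3))
    b=(abs(t)<.024)&(z>.05)&(s>.1); print("buf block s",np.percentile(s[b],[0,10,50,90,100]).round(4),"z",z[b].max(), "t", np.percentile(t[b],[2,50,98]).round(4))
    # carrier
    F=C[C[:,2]>.066][:,:2]; B=C[(C[:,2]>.008)&(C[:,2]<.017)][:,:2]
    c=F.mean(0); u=np.linalg.svd(F-c)[2][0]; u*=np.sign(u[1]); v=np.array([-u[1],u[0]])
    print("fin dir",np.degrees(np.arctan2(u[1],u[0])).round(2))
    for nm,Q in [("fin",F),("base",B)]:
        a=(Q-[.571,-.3325])@u; bb=(Q-[.571,-.3325])@v
        print(nm,"along",np.percentile(a,[0,2,98,100]).round(4),"across",np.percentile(bb,[0,2,98,100]).round(4))
E
```

```text
walls 347 301 slopes [0.00088474 0.03104734] [-0.00088474 -0.03104734] t-ranges [0.0278 0.0311 0.0344] [-0.0347 -0.0312 -0.0277]
top o [0.5417 0.0117] dir deg from x 79.22 floor s [-0.1498  0.2638] z floor 0.0035
wall s ext [-0.1155 -0.1094  0.2199  0.2221]
gate top s [-0.001 -0.    -0.     0.     0.001  0.002  0.002  0.002  0.003  0.003] t -0.023 0.024
buf block s [0.1444 0.1517 0.1776 0.1961 0.2019] z 0.08348278373862605 t [-0.0171 -0.0009  0.0152]
fin dir 106.58
fin along [-0.0339 -0.0324  0.0338  0.0345] across [-0.0059 -0.0057  0.0058  0.006 ]
base along [-0.0416 -0.0376  0.0321  0.0348] across [-0.0231 -0.0218  0.0225  0.0233]
walls 282 313 slopes [0.00113292 0.03187001] [-0.00113292 -0.03187001] t-ranges [0.0275 0.0314 0.0371] [-0.0354 -0.0323 -0.0271]
scene o [0.5441 0.0113] dir deg from x 79.19 floor s [-0.1449  0.2621] z floor 0.0036
wall s ext [-0.1167 -0.1112  0.2079  0.2211]
gate top s [-0.005 -0.003 -0.003 -0.002 -0.002 -0.001 -0.001  0.   ] t -0.023 0.024
buf block s [0.1426 0.1471 0.1702 0.1917 0.1984] z 0.08202049040194881 t [-0.0169 -0.0044  0.0164]
fin dir 105.63
fin along [-0.0359 -0.0353  0.0315  0.0334] across [-0.0068 -0.0062  0.0061  0.0068]
base along [-0.0439 -0.0427  0.027   0.0321] across [-0.023  -0.0226  0.0223  0.0243]
```

```bash
cat > mv.py <<'E'
from h import *
from scipy.spatial.transform import Rotation as R
def cur():
    s=get_state(); q=s["tool_rot"]; return s["ee_pos"],R.from_quat(q,scalar_first=True)
def to(p,zdeg,flip=False):
    """shift(mm) and rotvec(deg) in tool axes to reach TCP p, tool down, tool z at heading zdeg"""
    p0,r0=cur(); a=np.radians(zdeg+(180 if flip else 0))
    z=np.array([np.cos(a),np.sin(a),0]); y=np.array([0,0,-1.]); T=R.from_matrix(np.c_[np.cross(y,z),y,z])
    return (r0.inv().apply(np.array(p)-p0)*1000).round(1),np.degrees((r0.inv()*T).as_rotvec()).round(2)
E
python3 - <<'E'
from mv import *
p,r=cur(); print(p,r.as_matrix().round(3))
u=np.radians(106.1); c=np.array([.572,-.337])
for f in (0,1): print(f,to([*c,.15],16.1,f),to([*c,.046],16.1,f))
E
```

```text
[0.29316577 0.60725526 0.23006691] [[ 0.901 -0.001  0.435]
 [-0.435 -0.002  0.901]
 [-0.    -1.    -0.002]]
0 (array([ 661.6,   81.5, -728.9]), array([ 0.11, 48.13,  0.05])) (array([ 661.6,  185.5, -728.7]), array([ 0.11, 48.13,  0.05]))
1 (array([ 661.6,   81.5, -728.9]), array([ 6.0000e-02, -1.3187e+02, -1.4000e-01])) (array([ 661.6,  185.5, -728.7]), array([ 6.0000e-02, -1.3187e+02, -1.4000e-01]))
```

apply_moves --pt "10 0 -11 0 1 0 0" --pt "35 0 -38 0 3 0 0" --pt "60 0 -66 0 5 0 0" --pt "85 0 -94 0 7 0 0" --pt "112 0 -123 0 9 0 0" --pt "139 0 -153 0 11 0 0" --pt "166 0 -183 0 13 0 0" --pt "193 0 -213 0 15 0 0" --pt "220 0 -242 0 17 0 0" --pt "247 0 -272 0 19 0 0" --pt "274 0 -302 0 21 0 0" --pt "301 0 -332 0 23 0 0"

```text
time: 1.1
ee_pos: [0.4199, 0.1761, 0.231]
tool_rot: [-0.644, 0.644, -0.292, 0.292]
ft_force: [0.7, 0.8, 0.1]
grip_width: 1.005
```

```bash
python3 - <<'E'
from mv import *
print(cur()[0],to([.572,-.337,.15],16.1))
E
```

```text
[0.41992109 0.17606902 0.23100956] (array([ 486.4,   81. , -223.1]), array([1.000e-02, 2.506e+01, 0.000e+00]))
```

apply_moves --pt "34 5 -15 0 2 0 0" --pt "70 12 -32 0 4 0 0" --pt "106 18 -49 0 6 0 0" --pt "142 24 -65 0 8 0 0" --pt "178 30 -82 0 10 0 0" --pt "214 36 -98 0 12 0 0" --pt "250 42 -115 0 14 0 0" --pt "286 48 -131 0 16 0 0" --pt "322 54 -148 0 18 0 0" --pt "358 60 -164 0 20 0 0" --pt "394 66 -181 0 22 0 0" --pt "430 71 -197 0 24 0 0"

```text
time: 2.1
ee_pos: [0.555, -0.2771, 0.1591]
tool_rot: [-0.569, 0.569, -0.421, 0.42]
ft_force: [1.0, 0.7, 0.4]
grip_width: 1.001
```

```bash
python3 - <<'E'
from mv import *
print(cur()[0],to([.572,-.337,.15],16.1))
E
```

```text
[ 0.554975   -0.27709573  0.15913752] (array([62.3,  9.1, -1.3]), array([ 0.06,  1.  , -0.06]))
```

apply_moves --pt "25 4 0 0 1 0 0" --pt "45 8 -1 0 1 0 0" --pt "57 9 -1 0 1 0 0" --pt "62 9 -1 0 1 0 0" --pt "62 9 -1 0 1 0 0" --pt "62 9 -1 0 1 0 0"

```text
time: 2.6
ee_pos: [0.5727, -0.3338, 0.1513]
tool_rot: [0.566, -0.565, 0.425, -0.424]
ft_force: [0.1, 0.8, 1.0]
grip_width: 0.999
```

```bash
cat > cf.py <<'E'
from h import *
def carr(P,c0,rad=.07,zl=.066,zh=.085):
    C=P.reshape(-1,3); C=C[~np.isnan(C[:,0])]; C=C[np.linalg.norm(C[:,:2]-c0,axis=1)<rad]
    F=C[(C[:,2]>zl)&(C[:,2]<zh)]
    return C,F,cv2.minAreaRect((F[:,:2]*1000).astype(np.float32))
E
python3 - <<'E'
from mv import *; from cf import *
print(cur()[0])
im=get_image("wrist"); cv2.imwrite("pics/wrist1.png",im["color"]); P=cloud(im); print(np.round(im["world_from_camera"],3).tolist())
C,F,r=carr(P,[.572,-.337]); print(len(F),F.mean(0),r)
c=F[:,:2].mean(0);u=np.linalg.svd(F[:,:2]-c)[2][0];print(np.degrees(np.arctan2(u[1],u[0])))
E
```

```text
[ 0.57268466 -0.33383429  0.1512848 ]
[[0.96, 0.266, 0.088, 0.551], [0.28, -0.911, -0.302, -0.256], [0.0, 0.315, -0.949, 0.294], [0.0, 0.0, 0.0, 1.0]]
1119 [ 0.5691107  -0.33069482  0.07380819] ((569.5364990234375, -332.8258972167969), (11.443470001220703, 68.2557373046875), 16.38482093811035)
106.41544149682069
```

View pics/wrist1.png

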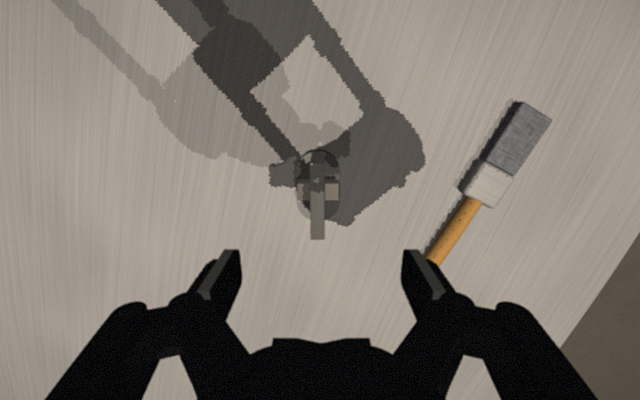

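```bash
python3 - <<'E'
from mv import *
print(cur()[0],to([.5712,-.3367,.044],16.3))
E
```

```text
[ 0.57271825 -0.33348359  0.15148301] (array([  2.7, 107.5,  -2.4]), array([ 0.  , -0.02, -0.04]))
```

apply_moves --pt "3 20 -2 0 0 0 0" --pt "3 40 -2 0 0 0 0" --pt "3 55 -2 0 0 0 0" --pt "3 55 -2 0 0 0 0" --pt "3 55 -2 0 0 0 0"

```text
time: 3.07
ee_pos: [0.571, -0.3365, 0.0957]
tool_rot: [-0.566, 0.566, -0.425, 0.423]
ft_force: [0.7, 0.5, 0.2]
grip_width: 0.998
```

```bash
python3 - <<'E'
from mv import *
print(cur()[0],to([.5712,-.3367,.044],16.3), get_state()["qd"].round(3),get_state()["ft_force"])
E
```

```text
[ 0.57099392 -0.33647204  0.0956905 ] (array([ 0.4, 51.7,  0.2]), array([ 0.08,  0.  , -0.11])) [-0.003 -0.019 -0.039 -0.    -0.004  0.   ] [0.70366613 0.54021774 0.24137445]
```

apply_moves --pt "0 20 0 0 0 0 0" --pt "0 38 0 0 0 0 0" --pt "0 48 0 0 0 0 0" --pt "0 52 0 0 0 0 0.2" --pt "0 52 0 0 0 0 0.4" --pt "0 52 0 0 0 0 0.6" --pt "0 52 0 0 0 0 0.8" --pt "0 52 0 0 0 0 1" --pt "0 52 0 0 0 0 1" --pt "0 52 0 0 0 0 1" --pt "0 52 0 0 0 0 1" --pt "0 52 0 0 0 0 1"

```text
time: 4.07
ee_pos: [0.5721, -0.3386, 0.0452]
tool_rot: [-0.566, 0.566, -0.424, 0.425]
ft_force: [-2.2, 0.5, 4.7]
grip_width: 0.13
```

```bash
python3 - <<'E'
from mv import *
s=get_state();print(cur()[0],cur()[1].as_matrix()[:,2], s["ft_force"],s["grip_width"])
d=np.array([np.cos(np.radians(79.2)),np.sin(np.radians(79.2))])
o=np.array([.5425,.012]); 
for x in(-.19,-.062): print(x,o+x*d,to([*(o+x*d),.075],-10.8))
E
```

```text
[ 0.57208372 -0.33863606  0.04521841] [9.60160420e-01 2.79448846e-01 5.57080937e-04] [-2.2057521   0.4833118   4.66387339] 0.12952356539069168
-0.19 [ 0.50689755 -0.17463458] (array([-175.7,  -30. ,  -16.7]), array([-0.04, 27.03,  0.05]))
-0.062 [ 0.53088236 -0.04890181] (array([-289.7,  -30. ,   41.4]), array([-0.04, 27.03,  0.05]))
```

apply_moves --pt "0 -5 0 0 0 0 1" --pt "0 -18 0 0 0 0 1" --pt "-10 -35 1 0 1 0 1" --pt "-30 -50 4 0 4 0 1" --pt "-57 -60 8 0 7 0 1" --pt "-87 -62 12 0 10 0 1" --pt "-117 -62 17 0 13 0 1" --pt "-147 -62 21 0 16 0 1" --pt "-177 -62 25 0 19 0 1" --pt "-207 -62 30 0 22 0 1" --pt "-235 -62 34 0 25 0 1" --pt "-255 -62 37 0 27 0 1"

```text
time: 5.07
ee_pos: [0.5348, -0.0804, 0.1063]
tool_rot: [0.45, -0.45, 0.546, -0.545]
ft_force: [-0.5, -0.2, -3.6]
grip_width: 0.125
```

```bash
python3 - <<'E'
from mv import *
s=get_state();print(cur()[0], s["ft_force"],s["grip_width"])
d=np.array([np.cos(np.radians(79.2)),np.sin(np.radians(79.2))])
o=np.array([.5425,.012]); 
for x in(-.062,): print(x,o+x*d,to([*(o+x*d),.105],-10.8))
E
```

```text
[ 0.53475986 -0.08042491  0.10629249] [-0.48553913 -0.18228671 -3.62501004] 0.12476086296696332
-0.062 [ 0.53088236 -0.04890181] (array([-30.2,   1.3,  -9.7]), array([ 0.08, -0.07, -0.05]))
```

apply_moves --pt "-12 0 -4 0 0 0 1" --pt "-22 0 -7 0 0 0 1" --pt "-28 0 -9 0 0 0 1" --pt "-30 0 -10 0 0 0 1" --pt "-30 0 -10 0 0 0 1" --pt "-30 0 -10 0 0 0 1"

```text
time: 5.57
ee_pos: [0.532, -0.0524, 0.1063]
tool_rot: [-0.451, 0.451, -0.545, 0.545]
ft_force: [0.3, -0.7, -2.8]
grip_width: 0.129
```

```bash
python3 - <<'E'
from mv import *; from fit import lane
print(cur()[0],cur()[1].as_matrix()[:,2])
im=get_image("wrist"); cv2.imwrite("pics/wrist2.png",im["color"]); P=cloud(im); L=P.reshape(-1,3);L=L[~np.isnan(L[:,0])]; np.savez("w2.npz",P=P)
try:
  L2=L[np.linalg.norm(L[:,:2]-[.55,.04],axis=1)<.22]
  o,d,n=lane(L2);print(o,np.degrees(np.arctan2(d[1],d[0])))
except Exception as e: print(e)
E
```

```text
[ 0.53204849 -0.0524051   0.10633136] [ 9.82341262e-01 -1.87097754e-01  2.73739955e-04]
walls 2246 2128 slopes [-0.00185809  0.0316535 ] [ 0.00185809 -0.0316535 ] t-ranges [0.0261 0.0317 0.0352] [-0.0348 -0.0317 -0.0286]
[0.5422744  0.01162895] 79.26356078184808
```

View pics/wrist2.png

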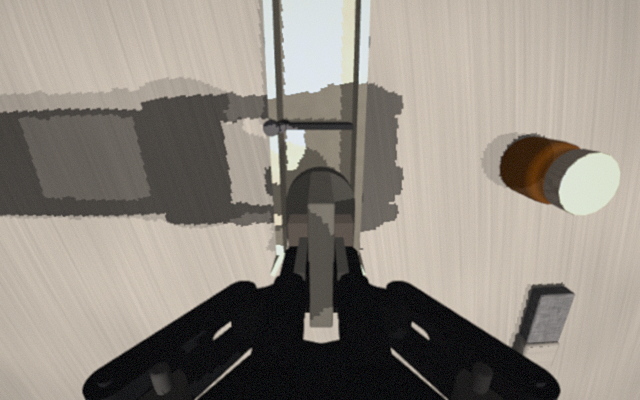

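```bash
cat > rel.py <<'E'
from h import *
def rel(P,o,d,zt):
    n=np.array([-d[1],d[0]])
    L=P.reshape(-1,3);L=L[~np.isnan(L[:,0])]
    q=L[:,:2]-o; s=q@d; t=q@n; z=L[:,2]
    return L,s,t,z
E
python3 - <<'E'
from mv import *; from rel import *
P=np.load("w2.npz")["P"]; a=np.radians(79.26); d=np.array([np.cos(a),np.sin(a)]); o=np.array([.5423,.0116])
L,s,t,z=rel(P,o,d,0)
near=(abs(t)<.028)&(s>-.12)&(s<0)&(z>.05)
print(np.histogram(z[near],bins=np.arange(.05,.16,.005)))
for lo,hi,nm in [(.128,.15,"fintop"),(.068,.084,"base")]:
    m=near&(z>lo)&(z<hi); Q=np.c_[s[m],t[m]]; r=cv2.minAreaRect((Q*1000).astype(np.float32)); print(nm,m.sum(),np.median(z[m]),Q.min(0),Q.max(0),r)
m=near&(z>.128)
sb=np.arange(-.12,0,.01)
for i in sb:
    k=m&(s>=i)&(s<i+.01)
    if k.sum()>5: print(round(i,3),np.percentile(t[k],[3,97]).round(4),k.sum())
g=(abs(t)<.02)&(z>.03)&(z<.042)&(abs(s)<.015); print("gate",np.percentile(s[g],[5,50,95]).round(4))
p=cur()[0][:2]-o; print("tcp s,t",p@d,p@np.array([-d[1],d[0]]))
E
```

```text
(array([   0,    0,   62,   98,  614, 1140,  159,  180,  761,   47,   54,
         75,  187,  270,  326,  335, 1480, 2302,  552,  359,  978]), array([0.05 , 0.055, 0.06 , 0.065, 0.07 , 0.075, 0.08 , 0.085, 0.09 ,
       0.095, 0.1  , 0.105, 0.11 , 0.115, 0.12 , 0.125, 0.13 , 0.135,
       0.14 , 0.145, 0.15 , 0.155]))
fintop 4836 0.13534187965740332 [-0.09272735 -0.02784528] [-0.02387117  0.02408308] ((-58.27941131591797, -2.9098777770996094), (63.53460693359375, 45.02586364746094), 31.821252822875977)
base 1922 0.0752873726192525 [-0.07869269 -0.02529932] [-0.02396496  0.02084654] ((-51.159149169921875, -2.071491241455078), (54.48468780517578, 46.170902252197266), 0.7295634746551514)
-0.1 [-0.0081  0.0026] 76
-0.09 [-0.0085  0.003 ] 380
-0.08 [-0.0107  0.0277] 791
-0.07 [-0.0266  0.0272] 1119
-0.06 [-0.0265  0.0262] 9232
-0.05 [-0.0214  0.0155] 9267
-0.04 [-0.0083  0.0028] 548
-0.03 [-0.0083  0.0028] 477
gate [-0.0018  0.0003  0.0019]
tcp s,t -0.06489045291336153 -0.00187716960241156
```

apply_moves --pt "0 2 -2 0 0 0 1" --pt "0 8 -2.5 0 0 0 1" --pt "0 20 -2.5 0 0 0 1" --pt "0 32 -2.5 0 0 0 1" --pt "0 42 -2.5 0 0 0 1" --pt "0 48 -2.5 0 0 0 1" --pt "0 51 -2.5 0 0 0 1" --pt "0 52 -2.5 0 0 0 1" --pt "0 52 -2.5 0 0 0 1" --pt "0 52 -2.5 0 0 0 1"

```text
time: 6.45
ee_pos: [0.5299, -0.0513, 0.0547]
tool_rot: [-0.451, 0.451, -0.544, 0.545]
ft_force: [0.1, -0.3, -3.4]
grip_width: 0.129
```

```bash
cat > st.py <<'E'
from mv import *; from rel import *
a=np.radians(79.26); d=np.array([np.cos(a),np.sin(a)]); o=np.array([.5423,.0116]); n=np.array([-d[1],d[0]])
def st():
    s=get_state(); p=s["ee_pos"]; q=p[:2]-o; f=s["ft_force"]; Z=cur()[1].as_matrix()[:,2]
    print("t %.2f tcp s %.2f t %.2f z %.2f mm | F along %.1f lat %.1f up %.1f | grip %.3f | heading %.2f"%(s["time"],q@d*1e3,q@n*1e3,p[2]*1e3,f[:2]@d,f[:2]@n,f[2],s["grip_width"],np.degrees(np.arctan2(Z[1],Z[0]))), s["moment"].round(3))
def meas(N):
    im=get_image("wrist"); P=cloud(im); cv2.imwrite(f"pics/{N}.png",im["color"]); np.savez(N+".npz",P=P)
    L,s,t,z=rel(P,o,d,0)
    w=(z>.036)&(z<.044)&(abs(t)>.024)&(abs(t)<.038)&(s>-.1)&(s<.21)
    for nm,k in(("+",w&(t>0)),("-",w&(t<0))):
        if k.sum()>50: print("wall",nm,np.polyfit(s[k],t[k],1).round(4),k.sum())
    m=(abs(t)<.02)&(z>.074)&(z<.0815)&(s<.16)
    for i in np.arange(-.1,.15,.01):
        k=m&(s>=i)&(s<i+.01)
        if k.sum()>20: print("fin",round(i,3),np.percentile(t[k],[3,50,97]).round(4),k.sum(), "smax",s[k].max().round(4))
    return L,s,t,z
E
python3 - <<'E'
from st import *
st(); L,s,t,z=meas("w3")
E
```

```text
t 6.45 tcp s -64.06 t 0.48 z 54.68 mm | F along -0.2 lat -0.2 up -3.4 | grip 0.129 | heading -10.77 [-0.037 -0.019 -0.036]
wall + [0.0006 0.0316] 3397
wall - [ 0.0004 -0.0315] 3405
fin -0.06 [-0.0188  0.006   0.0178] 401 smax -0.0518
fin -0.03 [-0.0057  0.0001  0.0053] 142 smax -0.0231
```

apply_moves --pt "0 1.5 0 0 0 0 1" --pt "0 3 0 0 0 0 1" --pt "0 4 0 0 0 0 1" --pt "0 4.5 0 0 0 0 1" --pt "0 5 0 0 0 0 1" --pt "0 5 0 0 0 0 1"

```text
time: 7.0
ee_pos: [0.5293, -0.0512, 0.0493]
tool_rot: [0.451, -0.451, 0.545, -0.545]
ft_force: [-0.9, 0.6, -3.0]
grip_width: 0.127
```

```bash
python3 -c "
from st import *
st()"
```

```text
t 7.00 tcp s -64.10 t 1.03 z 49.30 mm | F along 0.4 lat 1.0 up -3.0 | grip 0.127 | heading -10.77 [-0.017  0.015  0.011]
```

apply_moves --pt "0 0.3 0 0 0 0 1" --pt "0 0.6 0 0 0 0 1" --pt "0 0.8 0 0 0 0 1" --pt "0 0.8 0 0 0 0 1"

```text
time: 7.33
ee_pos: [0.5294, -0.0512, 0.0492]
tool_rot: [-0.451, 0.451, -0.545, 0.545]
ft_force: [-3.3, 1.4, 6.3]
grip_width: 0.131
```

```bash
python3 -c "
from st import *
st()"
```

```text
t 7.33 tcp s -64.07 t 0.94 z 49.20 mm | F along 0.8 lat 3.5 up 6.3 | grip 0.131 | heading -10.77 [ 0.108  0.635 -0.002]
```

apply_moves --pt "-0.5 -0.5 0.2 0 0 0 1" --pt "-3 -0.5 0.5 0 0 0 1" --pt "-7 -0.5 0.5 0 0 0 1" --pt "-11 -0.5 0.5 0 0 0 1" --pt "-15 -0.5 0.5 0 0 0 1" --pt "-18 -0.5 0.5 0 0 0 1" --pt "-20 -0.5 0.5 0 0 0 1" --pt "-20 -0.5 0.5 0 0 0 1"

```text
time: 8.0
ee_pos: [0.5341, -0.031, 0.0492]
tool_rot: [-0.451, 0.451, -0.544, 0.545]
ft_force: [-0.0, -0.5, 2.2]
grip_width: 0.129
```

```bash
python3 -c "
from st import *
st(); meas('w4')"
```

```text
t 8.00 tcp s -43.44 t 0.14 z 49.15 mm | F along -0.5 lat -0.0 up 2.2 | grip 0.129 | heading -10.75 [-0.116 -0.122 -0.006]
wall + [0.0027 0.0314] 3557
wall - [ 0.     -0.0315] 3533
fin -0.08 [-0.0062 -0.001   0.0046] 29 smax -0.0701
fin -0.07 [-0.0065 -0.0005  0.005 ] 373 smax -0.06
fin -0.06 [-0.0063 -0.001   0.0047] 397 smax -0.05
fin -0.05 [-0.0063 -0.0005  0.0048] 413 smax -0.0401
fin -0.04 [-0.0183 -0.001   0.0164] 905 smax -0.03
fin -0.03 [-0.0064 -0.0005  0.0049] 497 smax -0.02
fin -0.02 [-0.0063 -0.0005  0.0048] 543 smax -0.01
fin -0.01 [-0.0062 -0.0005  0.0051] 500 smax -0.0025
```

apply_moves --pt "-2 0 -0.4 0 0 0 1" --pt "-5 0 -0.4 0 0 0 1" --pt "-9 0 -0.4 0 0 0 1" --pt "-14 0 -0.4 0 0 0 1" --pt "-19 0 -0.4 0 0 0 1" --pt "-24 0 -0.4 0 0 0 1" --pt "-29 0 -0.4 0 0 0 1" --pt "-34 0 -0.4 0 0 0 1" --pt "-39 0 -0.4 0 0 0 1" --pt "-43 0 -0.4 0 0 0 1" --pt "-45 0 -0.4 0 0 0 1" --pt "-45 0 -0.4 0 0 0 1"

```text
time: 9.05
ee_pos: [0.5432, 0.0123, 0.0492]
tool_rot: [-0.452, 0.45, -0.544, 0.546]
ft_force: [4.0, -3.2, -1.3]
grip_width: 0.133
```

```bash
python3 -c "
from st import *
st(); meas('w5')"
```

```text
t 9.05 tcp s 0.84 t -0.75 z 49.15 mm | F along -2.4 lat -4.5 up -1.3 | grip 0.133 | heading -10.75 [-0.667 -0.827 -0.064]
wall + [0.0086 0.0308] 3714
wall - [ 0.0003 -0.0316] 3483
fin -0.03 [-0.0074 -0.0013  0.0043] 237 smax -0.02
fin -0.02 [-0.0069 -0.0013  0.0039] 385 smax -0.01
fin -0.01 [-0.0071 -0.0018  0.004 ] 413 smax -0.0
fin -0.0 [-0.0188 -0.0013  0.0161] 626 smax 0.01
fin 0.01 [-0.0124 -0.0013  0.0095] 723 smax 0.02
fin 0.02 [-0.0071 -0.0016  0.004 ] 522 smax 0.03
fin 0.03 [-0.0071 -0.0013  0.0043] 575 smax 0.04
fin 0.04 [-0.007  -0.0013  0.0039] 156 smax 0.0418
```

View pics/w5.png

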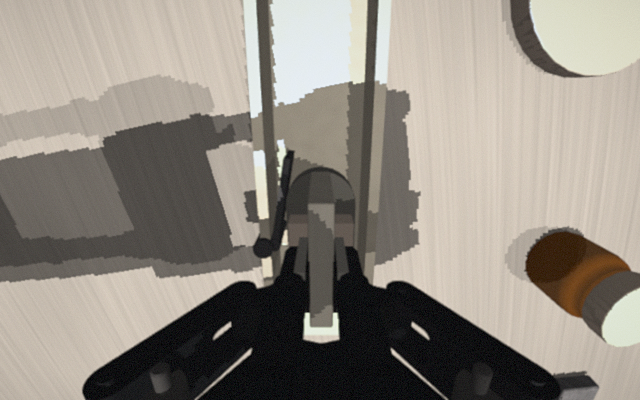

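apply_moves --pt "-2 0.2 -0.5 0 0 0 1" --pt "-5 0.2 -1 0 0 0 1" --pt "-9 0.2 -1 0 0 0 1" --pt "-14 0.2 -1 0 0 0 1" --pt "-20 0.2 -1 0 0 0 1" --pt "-26 0.2 -1 0 0 0 1" --pt "-32 0.2 -1 0 0 0 1" --pt "-38 0.2 -1 0 0 0 1" --pt "-43 0.2 -1 0 0 0 1" --pt "-48 0.2 -1 0 0 0 1" --pt "-50 0.2 -1 0 0 0 1" --pt "-50 0.2 -1 0 0 0 1"

```text
time: 10.1
ee_pos: [0.5504, 0.0627, 0.0492]
tool_rot: [-0.451, 0.451, -0.545, 0.545]
ft_force: [2.5, -1.5, 3.1]
grip_width: 0.128
```

```bash
python3 -c "
from st import *
st(); meas('w6')"
```

```text
t 10.10 tcp s 51.75 t 1.58 z 49.15 mm | F along -1.0 lat -2.7 up 3.1 | grip 0.128 | heading -10.74 [-0.446 -0.409  0.037]
wall + [0.0087 0.0305] 3621
wall - [ 0.0004 -0.0316] 3543
fin 0.02 [-0.0051  0.0007  0.0065] 206 smax 0.03
fin 0.03 [-0.005   0.0004  0.0064] 385 smax 0.04
fin 0.04 [-0.0048  0.0009  0.0062] 410 smax 0.05
fin 0.05 [-0.0176  0.0004  0.0184] 633 smax 0.06
fin 0.06 [-0.0103  0.0005  0.0115] 720 smax 0.07
fin 0.07 [-0.0049  0.0009  0.0063] 513 smax 0.0799
fin 0.08 [-0.0048  0.0009  0.0066] 579 smax 0.09
fin 0.09 [-0.0047  0.0009  0.0062] 206 smax 0.0925
```

apply_moves --pt "-2 0 0.3 0 0 0 1" --pt "-5 0 0.6 0 0 0 1" --pt "-9 0 0.6 0 0 0 1" --pt "-14 0 0.6 0 0 0 1" --pt "-19 0 0.6 0 0 0 1" --pt "-24 0 0.6 0 0 0 1" --pt "-29 0 0.6 0 0 0 1" --pt "-34 0 0.6 0 0 0 1" --pt "-37 0 0.6 0 0 0 1" --pt "-38 0 0.6 0 0 0 1" --pt "-38 0 0.6 0 0 0 1" --pt "-38 0 0.6 0 0 0 1"

```text
time: 11.15
ee_pos: [0.5574, 0.0993, 0.0492]
tool_rot: [0.451, -0.451, 0.545, -0.545]
ft_force: [-0.9, -3.9, 7.3]
grip_width: 0.128
```

```bash
python3 -c "
from st import *
st(); L,s,t,z=meas('w7')
m=(abs(t)<.008)&(z>.053)&(z<.071)&(s>.132)&(s<.17); print('pad',np.percentile(s[m],[0,2,10,50]).round(4) if m.sum() else 0,m.sum())
st()"
```

```text
t 11.15 tcp s 88.94 t 1.50 z 49.17 mm | F along -4.0 lat 0.2 up 7.3 | grip 0.128 | heading -10.78 [-0.816 -0.17  -0.072]
wall + [0.0006 0.0316] 3204
wall - [ 0.0003 -0.0316] 3291
fin 0.06 [-0.0052  0.0008  0.0064] 310 smax 0.0699
fin 0.07 [-0.005   0.0003  0.0059] 394 smax 0.08
fin 0.08 [-0.0049  0.0008  0.0061] 411 smax 0.09
fin 0.09 [-0.0175  0.0003  0.0181] 683 smax 0.1
fin 0.1 [-0.0102  0.0003  0.0111] 687 smax 0.11
fin 0.11 [-0.005   0.0008  0.0061] 534 smax 0.12
fin 0.12 [-0.0049  0.0008  0.0062] 623 smax 0.1298
pad [0.1451 0.1457 0.1469 0.1533] 1258
t 11.20 tcp s 88.97 t 1.52 z 49.16 mm | F along -2.9 lat -0.1 up 7.2 | grip 0.129 | heading -10.78 [-0.734 -0.163 -0.029]
```

View pics/w7.png

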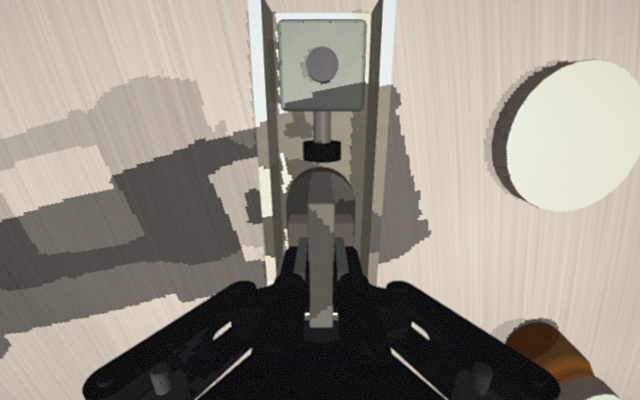

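apply_moves --pt "-1 -0.4 0 0 0 0 1" --pt "-3 -0.4 0 0 0 0 1" --pt "-6 -0.4 0 0 0 0 1" --pt "-9 -0.4 0 0 0 0 1" --pt "-11 -0.4 0 0 0 0 1" --pt "-12 -0.4 0 0 0 0 1" --pt "-12 -0.4 0 0 0 0 1" --pt "-12 -0.4 0 0 0 0 1"

```text
time: 11.87
ee_pos: [0.559, 0.111, 0.0492]
tool_rot: [0.45, -0.451, 0.545, -0.544]
ft_force: [-1.7, -3.5, 6.7]
grip_width: 0.127
```

```bash
python3 -c "
from st import *
st(); L,s,t,z=meas('w8')
m=(abs(t)<.008)&(z>.053)&(z<.071)&(s>.135)&(s<.17); print('pad',np.percentile(s[m],[0,2,10,50]).round(4) if m.sum() else 0,m.sum())
" | grep -v 'fin 0.[01][^3-9]'
```

```text
t 11.87 tcp s 100.74 t 2.09 z 49.20 mm | F along -3.7 lat 1.0 up 6.7 | grip 0.127 | heading -10.78 [-0.785  0.015 -0.069]
wall + [0.0002 0.0317] 2821
wall - [ 0.0002 -0.0316] 2927
fin 0.07 [-0.0047  0.0014  0.007 ] 250 smax 0.0799
fin 0.08 [-0.0042  0.0014  0.0066] 378 smax 0.09
fin 0.09 [-0.0044  0.0011  0.0066] 412 smax 0.1
fin 0.13 [-0.0044  0.0009  0.007 ] 583 smax 0.14
fin 0.14 [-0.0043  0.0013  0.0065] 150 smax 0.1416
pad [0.1402 0.1408 0.1411 0.1519] 1455
```

apply_moves --pt "0 -0.6 0.3 0 0 0 1" --pt "-0.7 -0.6 0.7 0 0 0 1" --pt "-1.4 -0.6 1 0 0 0 1" --pt "-2 -0.6 1 0 0 0 1" --pt "-2 -0.6 1 0 0 0 1" --pt "-2 -0.6 1 0 0 0 1"

```text
time: 12.42
ee_pos: [0.56, 0.1128, 0.0493]
tool_rot: [0.45, -0.452, 0.545, -0.544]
ft_force: [-4.0, -3.4, 5.2]
grip_width: 0.13
```

```bash
python3 -c "
from st import *
st()"
```

```text
t 12.42 tcp s 102.69 t 1.44 z 49.28 mm | F along -4.1 lat 3.2 up 5.2 | grip 0.130 | heading -10.77 [-0.65   0.555  0.001]
```

apply_moves --pt "-0.3 -0.5 0 0 0 0 1" --pt "-0.6 -1 0 0 0 0 1" --pt "-1 -1 0 0 0 0 1" --pt "-1 -1 0 0 0 0 1"

```text
time: 12.75
ee_pos: [0.561, 0.1142, 0.05]
tool_rot: [0.451, -0.451, 0.545, -0.544]
ft_force: [-0.8, 0.0, -4.1]
grip_width: 0.13
```

```bash
python3 -c "
from st import *
st()"
```

```text
t 12.75 tcp s 104.24 t 0.77 z 49.97 mm | F along -0.1 lat 0.8 up -4.1 | grip 0.130 | heading -10.77 [-0.023  0.044 -0.05 ]
```

apply_moves --pt "0 0.4 0 0 0 0 1" --pt "0 0.6 0 0 0 0 1" --pt "-0.5 0.6 0 0 0 0 1" --pt "-0.5 0.6 0 0 0 0 1"

```text
time: 13.08
ee_pos: [0.5615, 0.1143, 0.0501]
tool_rot: [0.451, -0.451, 0.545, -0.545]
ft_force: [-0.3, -0.6, -2.9]
grip_width: 0.13
```

```bash
python3 -c "
from st import *
st()"
```

```text
t 13.08 tcp s 104.51 t 0.28 z 50.07 mm | F along -0.6 lat 0.2 up -2.9 | grip 0.130 | heading -10.77 [-0.043 -0.064 -0.016]
```

apply_moves --pt "-0.3 0.2 0 0 0 0 1" --pt "-0.6 0.3 0 0 0 0 1" --pt "-1 0.3 0 0 0 0 1" --pt "-1 0.3 0 0 0 0 1" --pt "-1 0.3 0 0 0 0 1"

```text
time: 13.5
ee_pos: [0.5617, 0.115, 0.0499]
tool_rot: [-0.451, 0.451, -0.545, 0.545]
ft_force: [-1.1, -0.3, -3.1]
grip_width: 0.126
```

```bash
python3 -c "
from st import *
st()"
```

```text
t 13.50 tcp s 105.22 t 0.19 z 49.93 mm | F along -0.5 lat 1.0 up -3.1 | grip 0.126 | heading -10.77 [-0.178  0.012  0.03 ]
```

apply_moves --pt "-0.3 0.3 0 0 0 0 1" --pt "-0.6 0.6 0 0 0 0 1" --pt "-1 0.7 0 0 0 0 1" --pt "-1 0.7 0 0 0 0 1" --pt "-1 0.7 0 0 0 0 1"

```text
time: 13.92
ee_pos: [0.5619, 0.1158, 0.0493]
tool_rot: [-0.451, 0.451, -0.545, 0.545]
ft_force: [-0.7, -4.1, -1.6]
grip_width: 0.132
```

```bash
python3 -c "
from st import *
st()"
```

```text
t 13.92 tcp s 106.02 t 0.17 z 49.27 mm | F along -4.1 lat -0.1 up -1.6 | grip 0.132 | heading -10.77 [-0.637  0.182  0.017]
```

apply_moves --pt "-0.3 0 0 0 0 0 1" --pt "-0.6 0 0 0 0 0 1" --pt "-1 0 0 0 0 0 1" --pt "-1 0 0 0 0 0 1" --pt "-1 0 0 0 0 0 1"

```text
time: 14.33
ee_pos: [0.562, 0.1164, 0.0493]
tool_rot: [-0.451, 0.451, -0.544, 0.545]
ft_force: [-1.7, -7.0, -0.2]
grip_width: 0.122
```

```bash
python3 -c "
from st import *
st(); get_image('wrist'); st()"
```

```text
t 14.33 tcp s 106.60 t 0.16 z 49.27 mm | F along -7.2 lat 0.3 up -0.2 | grip 0.122 | heading -10.75 [-0.986  0.163 -0.05 ]
t 14.38 tcp s 106.62 t 0.19 z 49.26 mm | F along -6.2 lat 0.3 up -0.4 | grip 0.128 | heading -10.75 [-0.91   0.162 -0.011]
```

apply_moves --pt "-0.3 0 0 0 0 0 1" --pt "-0.6 0 0 0 0 0 1" --pt "-0.9 0 0 0 0 0 1" --pt "-1.2 0 0 0 0 0 1" --pt "-1.5 0 0 0 0 0 1" --pt "-1.5 0 0 0 0 0 1" --pt "-1.5 0 0 0 0 0 1"

```text
time: 14.97
ee_pos: [0.5621, 0.1171, 0.0493]
tool_rot: [-0.45, 0.452, -0.544, 0.545]
ft_force: [-0.6, -8.3, 0.3]
grip_width: 0.131
```

```bash
python3 -c "
from st import *
st(); get_image('wrist'); st()"
```

```text
t 14.97 tcp s 107.32 t 0.19 z 49.29 mm | F along -8.3 lat -1.0 up 0.3 | grip 0.131 | heading -10.74 [-1.34   0.241 -0.013]
t 15.02 tcp s 107.34 t 0.19 z 49.29 mm | F along -8.7 lat -0.4 up 0.2 | grip 0.132 | heading -10.74 [-1.394  0.229 -0.044]
```

apply_moves --pt "-0.3 0 0 0 0 0 1" --pt "-0.6 0 0 0 0 0 1" --pt "-0.9 0 0 0 0 0 1" --pt "-1.2 0 0 0 0 0 1" --pt "-1.5 0 0 0 0 0 1" --pt "-1.8 0 0 0 0 0 1" --pt "-1.8 0 0 0 0 0 1"

```text
time: 15.6
ee_pos: [0.5623, 0.1179, 0.0493]
tool_rot: [-0.45, 0.452, -0.544, 0.545]
ft_force: [-2.5, -11.9, 1.7]
grip_width: 0.127
```

```bash
python3 -c "
from st import *
st(); get_image('wrist'); st()"
```

```text
t 15.60 tcp s 108.21 t 0.16 z 49.34 mm | F along -12.2 lat 0.3 up 1.7 | grip 0.127 | heading -10.72 [-1.844  0.349  0.025]
t 15.65 tcp s 108.20 t 0.17 z 49.34 mm | F along -13.0 lat -0.5 up 1.0 | grip 0.129 | heading -10.72 [-1.847  0.29  -0.024]
```

apply_moves --pt "-0.2 0 0 0 0 0 1" --pt "-0.4 0 0 0 0 0 1" --pt "-0.4 0 0 0 0 0 1" --pt "-0.4 0 0 0 0 0 1" --pt "-0.4 0 0 0 0 0 1" --pt "-0.4 0 0 0 0 0 1" --pt "-0.4 0 0 0 0 0 1" --pt "-0.4 0 0 0 0 0 1" --pt "-0.4 0 0 0 0 0 1" --pt "-0.4 0 0 0 0 0 1" --pt "-0.4 0 0 0 0 0 1" --pt "-0.4 0 0 0 0 0 1"

```text
time: 16.65
ee_pos: [0.5623, 0.1181, 0.0493]
tool_rot: [-0.45, 0.452, -0.544, 0.545]
ft_force: [-2.6, -13.4, 1.6]
grip_width: 0.128
```

```bash
python3 -c "
from st import *
st(); meas('w9'); st()" | grep -v wall
```

```text
t 16.65 tcp s 108.32 t 0.20 z 49.29 mm | F along -13.6 lat 0.0 up 1.6 | grip 0.128 | heading -10.73 [-1.956  0.302 -0.03 ]
fin 0.08 [-0.0066 -0.001   0.005 ] 335 smax 0.09
fin 0.09 [-0.0062 -0.0005  0.0048] 385 smax 0.1
fin 0.1 [-0.0063 -0.0005  0.0048] 413 smax 0.11
fin 0.11 [-0.0186 -0.0005  0.0166] 806 smax 0.12
fin 0.12 [-0.0099 -0.001   0.0082] 575 smax 0.13
fin 0.13 [-0.0063 -0.0005  0.0048] 526 smax 0.14
fin 0.14 [-0.0062 -0.0005  0.0048] 599 smax 0.1492
t 16.70 tcp s 108.38 t 0.19 z 49.31 mm | F along -12.9 lat -0.5 up 2.0 | grip 0.129 | heading -10.72 [-1.966  0.302 -0.013]
```

apply_moves --pt "0.5 0 0 0 0 0 1" --pt "1 0 0 0 0 0 1" --pt "1.5 0 0 0 0 0 1" --pt "2 0 0 0 0 0 1" --pt "2.5 0 0 0 0 0 1" --pt "3 0 0 0 0 0 1" --pt "3.5 0 0 0 0 0 1" --pt "4 0 0 0 0 0 1" --pt "4.5 0 0 0 0 0 1" --pt "4.8 0 0 0 0 0 1" --pt "4.8 0 0 0 0 0 1"

```text
time: 17.62
ee_pos: [0.5619, 0.1159, 0.0493]
tool_rot: [-0.451, 0.451, -0.545, 0.545]
ft_force: [-1.4, -5.4, -0.9]
grip_width: 0.126
```

```bash
python3 -c "
from st import *
st()"
```

```text
t 17.62 tcp s 106.11 t 0.17 z 49.26 mm | F along -5.5 lat 0.4 up -0.9 | grip 0.126 | heading -10.78 [-0.695  0.096  0.011]
```

apply_moves --pt "0.5 0 0 0 0 0 1" --pt "1 0 0 0 0 0 1" --pt "1.5 0 0 0 0 0 1" --pt "2 0 0 0 0 0 1" --pt "2.4 0 0 0 0 0 1" --pt "2.4 0 0 0 0 0 1" --pt "2.4 0 0 0 0 0 1"

```text
time: 18.2
ee_pos: [0.5616, 0.1142, 0.0492]
tool_rot: [0.451, -0.451, 0.545, -0.545]
ft_force: [1.3, 0.3, -2.1]
grip_width: 0.133
```

```bash
python3 -c "
from st import *
st()"
```

```text
t 18.20 tcp s 104.38 t 0.13 z 49.24 mm | F along 0.6 lat -1.2 up -2.1 | grip 0.133 | heading -10.77 [ 0.11  -0.039  0.024]
```

apply_moves --pt "-0.4 0 0 0 0 0 1" --pt "-0.7 0 0 0 0 0 1" --pt "-0.7 0 0 0 0 0 1" --pt "-0.7 0 0 0 0 0 0.85" --pt "-0.7 0 0 0 0 0 0.75" --pt "-0.7 0 0 0 0 0 0.65" --pt "-0.7 0 0 0 0 0 0.55" --pt "-0.7 0 0 0 0 0 0.5" --pt "-0.7 0 0 0 0 0 0.5" --pt "-0.7 0 0 0 0 0 0.5"

```text
time: 19.03
ee_pos: [0.5616, 0.1144, 0.0493]
tool_rot: [-0.451, 0.451, -0.545, 0.545]
ft_force: [0.3, 1.2, -0.5]
grip_width: 0.5
```

```bash
python3 -c "
from st import *
st(); meas('w10')"
```

```text
t 19.03 tcp s 104.63 t 0.18 z 49.27 mm | F along 1.3 lat -0.1 up -0.5 | grip 0.500 | heading -10.77 [ 0.024  0.023 -0.036]
wall + [0.0059 0.0307] 2462
wall - [-0.0036 -0.031 ] 2567
fin 0.07 [-0.0061 -0.001   0.0052] 102 smax 0.08
fin 0.08 [-0.0065 -0.0005  0.005 ] 383 smax 0.09
fin 0.09 [-0.0063 -0.0005  0.0049] 403 smax 0.1
fin 0.1 [-0.0062 -0.0005  0.0052] 439 smax 0.11
fin 0.11 [-0.0065 -0.001   0.005 ] 483 smax 0.12
fin 0.12 [-0.0064 -0.0005  0.0049] 508 smax 0.1299
fin 0.13 [-0.0063 -0.0005  0.005 ] 554 smax 0.14
fin 0.14 [-0.0062 -0.0005  0.0048] 380 smax 0.1454
```

View pics/w10.png

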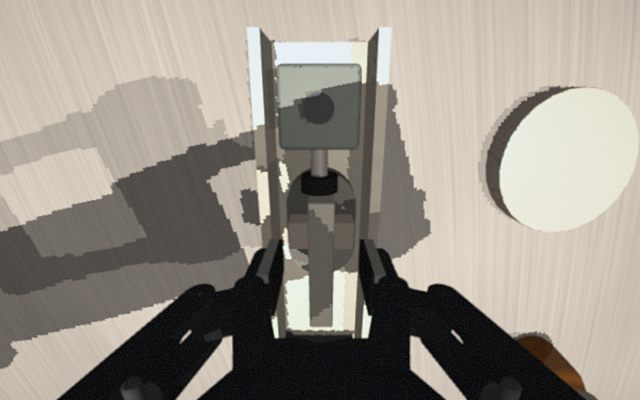

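The fingers are clear of the fin on both sides. The carrier stands free at the pad (320,195), centred in the lane. Lifting straight up now, then a last look.

apply_moves --pt "0 -6 0 0 0 0 0.5" --pt "0 -18 0 0 0 0 0.5" --pt "0 -38 0 0 0 0 0.5" --pt "0 -65 0 0 0 0 0.5" --pt "0 -95 0 0 0 0 0.5" --pt "20 -120 -30 0 0 0 0.5" --pt "35 -135 -60 0 0 0 0.5" --pt "50 -145 -90 0 0 0 0.5" --pt "55 -150 -115 0 0 0 0.5" --pt "55 -150 -130 0 0 0 0.5" --pt "55 -150 -130 0 0 0 0.5" --pt "55 -150 -130 0 0 0 0.5"

```text
time: 20.08
ee_pos: [0.4238, 0.0848, 0.2006]
tool_rot: [-0.452, 0.45, -0.544, 0.545]
ft_force: [0.1, -0.8, 0.3]
grip_width: 0.499
```

```bash
python3 - <<'E'
from st import *
st()
im={k:get_image(k) for k in("top","scene")}
cv2.imwrite("pics/end.png",np.vstack([cv2.resize(im["top"]["color"][110:270,180:480],None,fx=2,fy=2),cv2.resize(im["scene"]["color"][140:270,240:440],(600,280))]))
for k in im:
    L,s,t,z=rel(cloud(im[k]),o,d,0)
    g=(abs(t)<.022)&(z>.028)&(z<.040)&(abs(s)<.02); print(k,"gate s",np.percentile(s[g],[5,50,95]).round(4) if g.any() else 0,"t",t[g].min().round(3) if g.any() else 0,t[g].max().round(3) if g.any() else 0)
    f=(abs(t)<.012)&(z>.070)&(z<.0765)&(s>.05)&(s<.15); print("fin s",s[f].min().round(4),s[f].max().round(4),"t",np.median(t[f]).round(4),"z",np.median(z[f]).round(4))
E
```

```text
t 20.08 tcp s 49.78 t 130.09 z 200.60 mm | F along -0.8 lat -0.3 up 0.3 | grip 0.499 | heading -10.75 [-0.028 -0.025  0.022]
top gate s [-0.0004  0.0015  0.0033] t -0.021 0.022
fin s 0.0787 0.1482 t 0.0009 z 0.0759
scene gate s [-0.0037 -0.0016  0.0011] t -0.021 0.022
fin s 0.0749 0.1495 t -0.0071 z 0.0734
```

View pics/end.png

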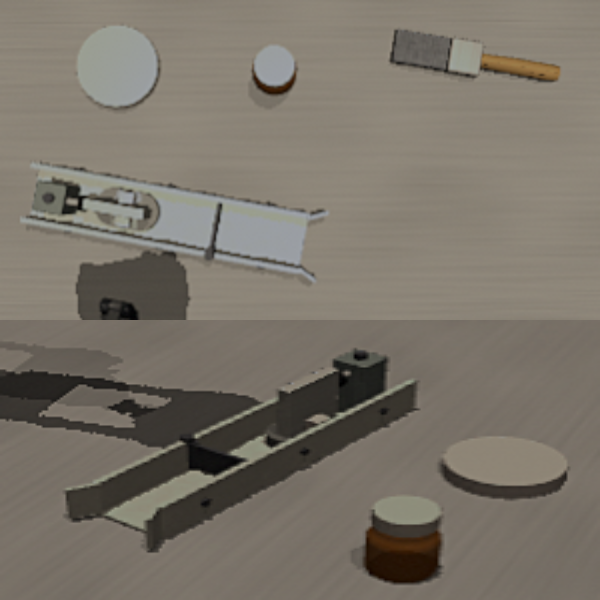

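The gate is shut across the lane at (215,230). The carrier stands at the lane's end with its nose at the pad. The jar, disc and brush are where they were.

```bash
python3 -c "
from rig import close_job
print(close_job())"
```

```text
the job is handed in; nothing more can be done
None
```

The carrier is standing at the end of the lane with the gate shut behind it, and I handed the job in at about 20 s of the 54 s allowed.

- **Into the lane:** I took the carrier by the fin, set it down in the mouth nose first and slid it along the floor. It pushed the gate open itself. Sideways it stayed within about 1.5 mm of the centre line, and the forces along and across the lane stayed under 5 N.
- **At the buffer:** First touch came with the carrier's origin about 108 mm past the gate. I squeezed the buffer about 3 mm for a little over a second. The wrist read 12 to 13.6 N along the lane, of which roughly 1 N was floor friction. Then I eased off to about 0 N, let go and lifted clear.
- **Last checks:** The final pictures show the gate across the lane within about 2 mm of its shut place. The carrier stands upright with its nose at or just short of the pad. The jar, disc and brush look undisturbed in the picture, though I did not measure their positions.

**What did not go cleanly:**
- **Lift near the buffer:** Over about 2 mm before first touch, the carrier was raised roughly 0.5 mm off the floor while I eased the downward pressure. I lowered it again before the squeeze.
- **Floor pressure:** The push on the floor varied up to about 10 N along the way.
- **Camera disagreement:** In the last check the top and scene cameras put the fin's sideways place about 8 mm apart. The scene figure is probably off because that camera sees the fin's side. The wrist camera, just after release, put it within 1 mm of the centre.

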